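Swap the wrong bottle in the sample kit

ROBOT

A 6-joint arm with a two-finger parallel gripper is mounted at the origin on a cart in front of the work surface, level with it; the furniture and walls round the work are solid. World frame = base frame: x ahead of the robot, y to its left, z up, the work surface at z = 0. Lengths are in m, angles in degrees, forces in N, time in s.
With the tool pointing down it reaches from about 0.3 to 0.75 m from the base axis. Payload 8.5 kg.
Tool frame: the origin (TCP) lies at the centre of the arm's flange, where the gripper is bolted on; the fingertips stand 173 mm ahead of it and the grasp point (between the pads) lies env.pinch_z ahead of it (env.pinch_z is the distance from the TCP to the grasp point, in m); z points along the fingers, y is the line along which they close (so a half turn about z gives the same grasp; the last joint's range is limited). The gripper opens to 85 mm and grips with 20 to 120 N. Pads are 22 mm wide; open, the fingers measure 114 mm over their backs; the gripper's body (76 mm by 85 mm) begins 54 mm behind the grasp point. The pads swing forward as they close: fully open they stand 13 mm farther back than shut.
Start: joints at [-83.44, 21.807, 74.336, -0, 83.858, -12.336], TCP at [0.178, -0.52, 0.405] pointing down, gripper open.
Joint ranges: [-178.18, 178.18], [-50.72, 133.34], [12.68, 142.11], [-81.47, 261.47], [9.98, 163.14], [-165.26, 165.26]. Speed limits (degrees/s): [136.94, 136.94, 180, 180, 180, 180].

INTERFACE

Orientations are given as a 3x3 rotation matrix whose columns are the frame's x, y, z axes.
In Python, from rig import env, get_image, job, spotter gives the robot as it stands. The module is installed in compiled form; this text tells all that it offers.
- The arm moves only by the shell command python3 -m creep 'ROWS' [FORCE]. ROWS is text: rows parted by semicolons, each of 7 numbers parted by spaces: the turn, a rotation vector about the tool's x, y, z in units of 8 degrees (1.0 is 8 degrees), then the shift along the tool's x, y, z in units of 30 mm (1.0 is 30 mm), then the finger opening in mm, from 0 to 85.4. A call has 1 to 12 rows; each row is the pose to reach, as a shift and turn from the pose commanded when the call began, along the tool's axes at that moment; what a row does not reach only later rows make up. A row lasts 1/10 s, in which the tool goes at most 50 mm and 8.59 degrees, less where a joint would pass 70% of its speed; a pose out of reach is approached as far as the arm can. A call with a gripper value outside its range is refused whole. The fingers move at their own pace and stop on an object; FORCE is the grip in N (left out, the last holds). Time passes only in rows, so rows that repeat a pose let the fingers close. It gives the time, the measured TCP pose, the force, the opening and the grip force at its end, in the units of the state.
- env.observe(): the state, without advancing time (a new reading comes with each control period).
- get_image(name): name is "side" or "top" or "wrist"; returns a dict with "image" (420x560x3 uint8, blue, green, red), "depth" (420x560 float32, m along the optical axis (not along the pixel's ray), 0 where there is no reading), "intrinsics" (3x3 intrinsics, pixels), "view" (4x4, takes a point from world to camera coordinates). Camera axes: x right, y up, looking along -z (the intrinsics and any distortion apply to the point x, -y, -z); pixel columns grow to the right and rows downward; lengths in m; the calibration is good to about 2 mm. A picture is of the moment at which its call begins.
- job.close_job(): hands the job in; it is judged then, once.
Trained networks look in a picture, given as the dict that the camera call returned (one of the last four; its "shot" number tells which), for a name from the list of things; names that differ only in an ending like _2 or _b are one class to them, and where a whole thing is asked for, a point or a joint stands for the part that bears it (a point fixed in the world has none). Each returns a list of dicts, best first, with "p" (0 to 1); they miss things now and then, are a little off and sometimes report something else, mostly with a low value. They report only what shows in the picture. A call takes as long as a camera call.
- spotter.boxes_of(label, picture): "xy" ([column, row] in pixels, amid what is visible of it).
The state is a dict: "time_s": time; "q": joint angles; "qvel": joint speeds; "joint_efforts": joint torques, N m; "position": TCP position; "tool_rot": TCP orientation; "ft_force": force on the tool from outside, world axes, zero at the start; "wrist_torque": the same for the moment, N m; "grip_width": finger opening in m; "gripper_force": force on a finger pad.
Only numpy, scipy, OpenCV 4.12 (cv2) and the standard library are available. Lean on these libraries where they do the work, as an engineer would, in place of code of your own. Each camera call takes 0.05 s, during which the arm holds its last target. There are 200 camera calls.

TASK

The kit rack must hold three bottles of the same kind, but one of them is a bigger bottle that does not belong. Take the wrong bottle out and stand it upright in the enamel stock tray, then take the bottle in the tray that matches the other two and stand it upright in the empty well.

Things in the scene. Friction and masses are not known exactly. Their poses are not given: they have to be found in the camera images.
- odd_bottle (a point): the wrong bottle: the biggest of the three in the rack, loose, 0.3 to 0.47 kg, 145 mm tall. Body 64 mm across, straight to 94 mm up, then tapering shoulders; tight screw cap 34 mm across, straight from 124 to 141 mm above the foot: lift it by the cap from above. This point is on its axis half-way up, 72.5 mm above its foot; z points to the cap.
- spare_bottle (a point): the bottle in the tray that matches the other two in the rack, loose, 0.13 to 0.23 kg, 125 mm tall. Body 56 mm across, straight to 81 mm up, then tapering; tight screw cap 30 mm across, straight from 107 to 122 mm above the foot: lift it by the cap. This point is on its axis, 62.5 mm above its foot; z to the cap. Beside it stands a bystander, a smaller bottle 48 mm across, 105 mm tall.
- well: the well in which the wrong bottle stands at the start (any of the three): a white collar fixed on the grey rack, 86 mm outside, 78 mm inside diameter, 14 mm high. Origin on its axis at the floor of the well, 10 mm above the bench; z up. The wells stand in a row, 105 mm apart, along this body's y axis; the other two hold the matching bottles, which sit fast, tops 135 mm over the bench.
- tray: the white enamel stock tray, fixed, open on top: 237 mm along its x, 287 mm along its y, rim 36 mm high, floor 2 mm thick, flat over 196 by 244 mm. Origin at the centre of its underside on the bench, z up. The two stock bottles stand in its -x half, 40 to 55 mm from the centre line, 60 to 80 mm to either side in y; the +x half is empty.

How it is judged:
By the outcome, as a careful person would: the job done as asked, in the order asked, and still so for the second after the job is handed in, with the robot touching nothing.
It also fails if it takes over 58 s, if anything falls off the work surface, if the arm or the gripper's body presses on something with over 40 N, if the wrist force passes 120 N, or if a joint passes its speed limit or range.

## Working session

There is one attempt and no reset: what is moved stays moved. The work goes in short steps, Python scripts to look and compute and a shell command to move; the robot and the scene stay as the last step left them, time stands still between calls to the robot, and variables do not carry over. Pictures are saved under pics/ and viewed, at most 10 in all, crops included, and the job is handed in when it is done.

```bash
mkdir -p pics
cat > h.py <<'E'
import numpy as np, cv2
from rig import env, get_image, job, spotter
def world(p,u,v,d=None):
    K=p["intrinsics"];V=np.array(p["view"])
    if d is None: d=p["depth"][int(round(v)),int(round(u))]
    c=np.array([(u-K[0][2])/K[0][0]*d,-(v-K[1][2])/K[1][1]*d,-d,1])
    return (np.linalg.inv(V)@c)[:3]
def cloud(p):
    K=np.array(p["intrinsics"]);d=p["depth"];v,u=np.mgrid[:d.shape[0],:d.shape[1]]
    c=np.stack([(u-K[0,2])/K[0,0]*d,-(v-K[1,2])/K[1,1]*d,-d,np.ones_like(d)],-1)
    w=(c@np.linalg.inv(np.array(p["view"])).T)[...,:3]; w[d==0]=np.nan
    return w
E
python3 - <<'E'
from h import *
s=env.observe();print(s["position"],s["tool_rot"],s["time_s"],env.pinch_z,s["ft_force"])
ims=[]
for n in("top","side"):
    p=get_image(n);cv2.imwrite(f"pics/{n}0.png",p["image"])
    print(n,np.linalg.inv(np.array(p["view"]))[:3].round(3).tolist())
    for l in("odd_bottle","spare_bottle","well","tray"):
        for b in spotter.boxes_of(l,p)[:4]:
            print(l,round(b["p"],2),np.round(b["xy"],1),world(p,*b["xy"]).round(3))
E
```

```text
[ 0.17811265 -0.52030404  0.40409369] [[ 9.46098463e-01  3.23879101e-01 -1.62889502e-04]
 [ 3.23878963e-01 -9.46097294e-01  1.52575118e-03]
 [ 3.40049602e-04 -1.49626733e-03 -9.99998823e-01]] 0.0 0.1547 [ 0.42010262 -0.40888217  0.29529423]
top [[0.028, 0.988, -0.152, 0.345], [-1.0, 0.028, 0.001, -0.044], [0.005, 0.152, 0.988, 1.186]]
odd_bottle 0.94 [164.2 198.3] [0.507 0.191 0.126]
spare_bottle 0.74 [400.2 161.3] [ 0.599 -0.282  0.112]
well 0.47 [184.4 207.6] [0.503 0.168 0.026]
tray 0.94 [368.8 195.7] [ 0.545 -0.236  0.001]
side [[-0.988, 0.104, -0.115, 0.392], [-0.153, -0.534, 0.831, 0.697], [0.025, 0.839, 0.544, 0.573]]
odd_bottle 0.87 [235.6 308.4] [0.509 0.242 0.106]
spare_bottle 0.26 [235.5 309.4] [0.509 0.244 0.106]
well 0.68 [241.1 350.8] [0.501 0.248 0.025]
tray 0.6 [265.6 193. ] [ 0.551 -0.257  0.003]
```

View pics/top0.png

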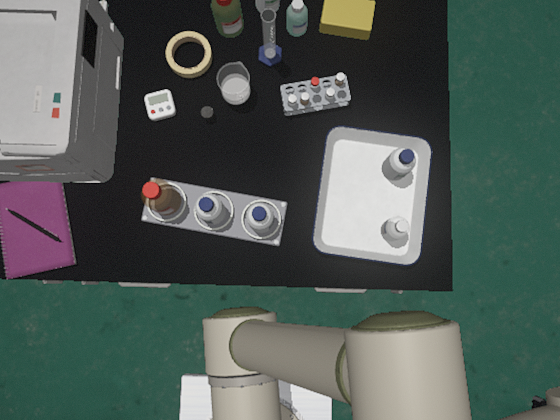

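View pics/side0.png

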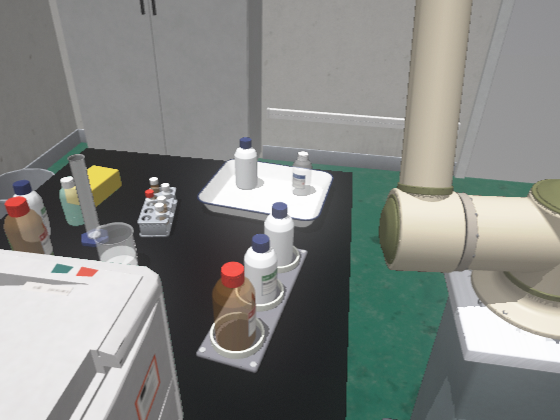

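The top view shows the odd bottle as brown with a red cap, in the left well (cap at 151,190). The spare has a blue cap at (406,156) in the tray, the small bystander is at (397,228), and the empty half of the tray is on its left, around (345,190). The side view agrees: red cap at (233,275), spare at (246,160).

```bash
cat > m.py <<'E'
from h import *
from scipy.optimize import least_squares
def circ(P,r):
    f=least_squares(lambda c:np.hypot(P[:,0]-c[0],P[:,1]-c[1])-r,P[:,:2].mean(0),loss="soft_l1",f_scale=.003);return f.x
p=get_image("top");w=cloud(p);im=cv2.cvtColor(p["image"],cv2.COLOR_BGR2HSV).astype(int)
H,S,Vv=im[...,0],im[...,1],im[...,2]
red=((H<8)|(H>172))&(S>150)&(Vv>90); blue=(H>105)&(H<130)&(S>90)
def rep(name,m,zmin,zmax):
    q=w[m&(w[...,2]>zmin)&(w[...,2]<zmax)]
    if len(q)<5: print(name,len(q));return
    mid=(q[:,:2].min(0)+q[:,:2].max(0))/2
    print(name,len(q),"mean",q.mean(0).round(4),"mid",mid.round(4),"span",np.ptp(q[:,:2],axis=0).round(4))
def box(c0,c1,r0,r1):
    m=np.zeros(H.shape,bool);m[r0:r1,c0:c1]=1;return m
rep("odd cap",red&box(135,175,175,210),.148,.165)
for n,b in(("b1",(190,225,190,220)),("b2",(245,280,200,230))): rep(n,blue&box(*b),.128,.145)
rep("spare",blue&box(385,425,140,175),.115,.14)
rep("bystander",box(380,415,212,248),.098,.12)
# tray: white/any points 0.03<z<.042 
m=box(305,440,120,270)&(w[...,2]>.028)&(w[...,2]<.042)
q=w[m][:,:2].astype(np.float32);print("rim",cv2.minAreaRect(q))
r=box(130,295,170,255)&(w[...,2]>.005)&(w[...,2]<.016)
print("rack",cv2.minAreaRect(w[r][:,:2].astype(np.float32)))
c=box(130,295,170,255)&(w[...,2]>.0195)&(w[...,2]<.03)
C=w[c]
for g in((.505,.19),(.49,.085),(.47,-.015)):
    s=C[np.hypot(C[:,0]-g[0],C[:,1]-g[1])<.06]; print("collar",len(s),circ(s,.041).round(4))
E
python3 m.py
```

```text
odd cap 196 mean [0.5186 0.2118 0.1548] mid [0.5191 0.212 ] span [0.0304 0.0304]
b1 140 mean [0.4966 0.1069 0.1352] mid [0.4965 0.1071] span [0.0243 0.0264]
b2 146 mean [0.4809 0.002  0.1351] mid [0.4809 0.0023] span [0.0259 0.0258]
spare 45 mean [ 0.61   -0.2936  0.1264] mid [ 0.6079 -0.2928] span [0.023  0.0258]
bystander 129 mean [ 0.4663 -0.2856  0.1062] mid [ 0.4663 -0.2859] span [0.0227 0.0249]
rim ((0.5423794984817505, -0.23917588591575623), (0.23784507811069489, 0.2874253988265991), 83.14266967773438)
rack ((0.49789881706237793, 0.11348692327737808), (0.178918719291687, 0.35577377676963806), 2.420133113861084)
collar 215 [0.5152 0.2085]
collar 248 [0.4988 0.1027]
collar 208 [0.4827 0.0011]
```

Run:
```python
from h import *
p=get_image("top");w=cloud(p)
for z0,z1 in((.05,.12),(.12,.2),(.2,.5)):
    m=(w[...,2]>z0)&(w[...,2]<z1)&(w[...,1]>.24)&(w[...,0]>.3)
    q=w[m]
    for x0 in(.35,.45,.5,.55,.6):
        s=q[(q[:,0]>x0)&(q[:,0]<x0+.05)]
        if len(s): print(z0,x0,len(s),"ymin",s[:,1].min().round(3),"zmax",s[:,2].max().round(3))
R=np.array(env.observe()["tool_rot"]);P=np.array(env.observe()["position"])
print(((R.T@(np.array([.519,.212,.405])-P))/.03).round(2))
```

```text
0.05 0.5 49 ymin 0.241 zmax 0.118
0.05 0.55 825 ymin 0.333 zmax 0.12
0.05 0.6 271 ymin 0.332 zmax 0.12
0.12 0.5 3 ymin 0.455 zmax 0.194
0.12 0.55 1130 ymin 0.334 zmax 0.2
0.12 0.6 398 ymin 0.332 zmax 0.2
0.2 0.55 2420 ymin 0.334 zmax 0.261
0.2 0.6 2258 ymin 0.334 zmax 0.263
[ 1.866e+01 -1.941e+01 -1.000e-02]
```

```bash
python3 -m creep '0 0 0 18.66 -19.4 0 60;0 0 0 18.66 -19.4 0 60;0 0 0 18.66 -19.4 0 60;0 0 0 18.66 -19.4 0 60;0 0 0 18.66 -19.4 0 60;0 0 0 18.66 -19.4 0 60;0 0 0 18.66 -19.4 0 60;0 0 0 18.66 -19.4 0 60;0 0 0 18.66 -19.4 0 60;0 0 0 18.66 -19.4 0 60;0 0 0 18.66 -19.4 0 60;0 0 0 18.66 -19.4 0 60' 40
cat > go.py <<'E'
# remaining shift (tool units) from the present pose to a world TCP point
from h import *; import sys
s=env.observe();R=np.array(s["tool_rot"])
print("t",s["time_s"],"pos",np.round(s["position"],4),"F",np.round(s["ft_force"],1),"q",np.round(s["q"]),"w",s["grip_width"],round(s["gripper_force"],1),"tilt",R[:,2].round(3))
for a in sys.argv[1:]:
    print(a,((R.T@(np.array(eval(a))-s["position"]))/.03).round(2))
E
python3 go.py .519,.212,.405
```

```text
time_s: 1.8
position: [0.4319, 0.0257, 0.405]
tool_rot: [[0.946, 0.324, 0.001], [0.324, -0.946, -0.0], [0.001, 0.001, -1.0]]
ft_force: [1.2, -1.7, -0.3]
grip_width: 0.06
gripper_force: 0.0
t 1.8 pos [0.4319 0.0257 0.405 ] F [ 1.2 -1.7 -0.3] q [-12.  10.  91.  -0.  79.  59.] w 0.060008397258285676 0.0 tilt [ 0.001 -0.    -1.   ]
.519,.212,.405 [ 4.76 -4.94  0.  ]
```

```bash
python3 -m creep '0 0 0 4.76 -4.94 0 60;0 0 0 4.76 -4.94 0 60;0 0 0 4.76 -4.94 0 60;0 0 0 4.76 -4.94 0 60;0 0 0 4.76 -4.94 0 60;0 0 0 4.76 -4.94 0 60;0 0 0 4.76 -4.94 0 60' >/dev/null
python3 go.py .519,.212,.305
python3 - <<'E'
from h import *
p=get_image("wrist");w=cloud(p);cv2.imwrite("pics/w1.png",p["image"])
im=cv2.cvtColor(p["image"],cv2.COLOR_BGR2HSV).astype(int);H,S,V=im[...,0],im[...,1],im[...,2]
red=((H<8)|(H>172))&(S>150)&(V>60)
q=w[red&(w[...,2]>.149)&(w[...,2]<.165)]
print(len(q),q.mean(0),(q.min(0)+q.max(0))/2,np.ptp(q,axis=0))
for b in spotter.boxes_of("odd_bottle",p)[:2]:print(b)
E
```

```text
t 2.5 pos [0.5184 0.2092 0.4047] F [-0.1  0.1 -1.2] q [10. 23. 73. -0. 84. 81.] w 0.06002695099132271 0.0 tilt [-0. -0. -1.]
.519,.212,.305 [ 0.05 -0.08  3.32]
480 [0.51833073 0.20932372 0.15472256] [0.51947963 0.21178931 0.15334257] [0.03345193 0.03284728 0.00865655]
{'xy': [276.0, 197.8], 'p': 0.58}
```

View pics/w1.png

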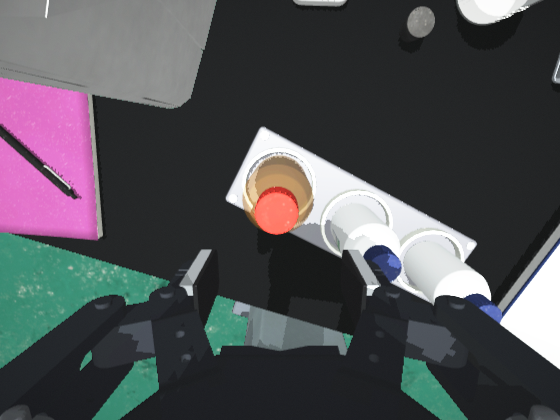

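The wrist view shows the red cap at (277,211), centred between the fingers. I'll go down and grip.

```bash
python3 -m creep '0 0 0 0.02 -0.05 1 60;0 0 0 0.02 -0.05 1.8 60;0 0 0 0.02 -0.05 2.6 60;0 0 0 0.02 -0.05 3.3 60;0 0 0 0.02 -0.05 3.3 60;0 0 0 0.02 -0.05 3.3 60;0 0 0 0.02 -0.05 3.3 25;0 0 0 0.02 -0.05 3.3 25;0 0 0 0.02 -0.05 3.3 25;0 0 0 0.02 -0.05 3.3 25;0 0 0 0.02 -0.05 3.3 25;0 0 0 0.02 -0.05 3.3 25' 60; python3 go.py .519,.212,.475
python3 -m creep '0 0 0 0 0 -0.2 25;0 0 0 0 0 -0.4 25;0 0 0 0 0 -0.6 25;0 0 0 0 0 -0.6 25'
```

```text
time_s: 3.8
position: [0.519, 0.2115, 0.3073]
tool_rot: [[0.946, 0.324, 0.003], [0.324, -0.946, 0.0], [0.003, 0.001, -1.0]]
ft_force: [0.2, -0.6, 6.5]
grip_width: 0.0311
gripper_force: 59.7
t 3.8 pos [0.519  0.2115 0.3073] F [ 0.2 -0.6  6.5] q [10. 28. 82. -0. 70. 81.] w 0.031114697432215697 59.7 tilt [ 0.003  0.    -1.   ]
.519,.212,.475 [ 0.02 -0.01 -5.59]
time_s: 4.2
position: [0.5188, 0.2116, 0.3246]
tool_rot: [[0.946, 0.324, 0.001], [0.324, -0.946, 0.0], [0.001, 0.0, -1.0]]
ft_force: [0.5, 0.3, -4.0]
grip_width: 0.0308
gripper_force: 59.9
```

```bash
python3 -m creep '0 0 0 0 0 -1 25;0 0 0 0 0 -2 25;0 0 0 0 0 -3 25;0 0 0 0 0 -4 25;0 0 0 0 0 -5 25;0 0 0 0 0 -5 25;0 0 0 0 0 -5 25;0 0 0 0 0 -5 25' 80
python3 go.py .549,-.184,.475
python3 - <<'E'
from h import *
p=get_image("side");cv2.imwrite("pics/s1.png",p["image"])
E
python3 m.py
```

```text
time_s: 5.0
position: [0.5189, 0.2116, 0.4717]
tool_rot: [[0.946, 0.324, -0.004], [0.324, -0.946, -0.001], [-0.004, -0.001, -1.0]]
ft_force: [0.2, 0.4, -3.7]
grip_width: 0.0298
gripper_force: 80.9
t 5.0 pos [0.5189 0.2116 0.4717] F [ 0.2  0.4 -3.7] q [10. 21. 65. -0. 95. 81.] w 0.029843774303803045 80.9 tilt [-0.004 -0.001 -1.   ]
.549,-.184,.475 [-3.32 12.8  -0.11]
odd cap 0
b1 123 mean [0.4974 0.1067 0.1352] mid [0.4969 0.1071] span [0.0274 0.0262]
b2 147 mean [0.4809 0.0022 0.1353] mid [0.4808 0.0023] span [0.0261 0.0259]
spare 63 mean [ 0.6096 -0.2917  0.1267] mid [ 0.608  -0.2918] span [0.0233 0.0256]
bystander 128 mean [ 0.4664 -0.2858  0.1058] mid [ 0.4662 -0.2863] span [0.0228 0.0248]
rim ((0.5426663756370544, -0.23944737017154694), (0.23828627169132233, 0.2882123589515686), 83.26951599121094)
rack ((0.4994898736476898, 0.10855552554130554), (0.18492822349071503, 0.3563551604747772), 2.1268515586853027)
collar 194 [0.5144 0.2072]
collar 249 [0.4986 0.1026]
collar 203 [0.4829 0.0012]
```

View pics/s1.png

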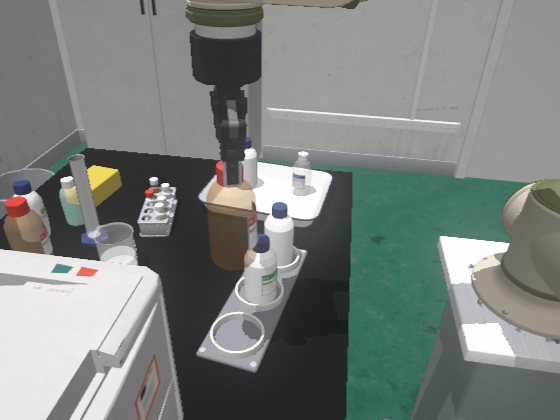

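The bottle hangs upright (232,220) and the well is empty (238,333). Next I carry it to the tray.

```bash
python3 -m creep '0 0 0 -0.1 0.4 0 25;0 0 0 -0.3 1.2 0 25;0 0 0 -0.6 2.4 0 25;0 0 0 -0.95 3.6 0 25;0 0 0 -1.25 4.8 0 25;0 0 0 -1.55 6 0 25;0 0 0 -1.85 7.2 0 25;0 0 0 -2.2 8.4 0 25;0 0 0 -2.5 9.6 0 25;0 0 0 -2.8 10.8 0 25;0 0 0 -3.1 12 0 25;0 0 0 -3.3 12.6 0 25'>/dev/null
python3 -m creep '0 0 0 0 0.2 0 25;0 0 0 0 0.2 0 25;0 0 0 0 0.2 0 25'>/dev/null
python3 go.py .549,-.184,.303
```

```text
t 6.6 pos [ 0.5494 -0.1829  0.4737] F [-1.6  0.5 -3.9] q [-30.  23.  62.   0.  96.  41.] w 0.03008049292287884 81.0 tilt [-0.  0. -1.]
.549,-.184,.303 [-0.03  0.03  5.69]
```

```bash
python3 -m creep '0 0 0 0 0 1 25;0 0 0 0 0 2 25;0 0 0 0 0 3 25;0 0 0 0 0 4 25;0 0 0 0 0 4.6 25;0 0 0 0 0 5.1 25;0 0 0 0 0 5.4 25;0 0 0 0 0 5.5 25;0 0 0 0 0 5.6 25;0 0 0 0 0 5.6 25;0 0 0 0 0 5.6 25'
python3 -m creep '0 0 0 0 0 0.07 25;0 0 0 0 0 0.12 25;0 0 0 0 0 0.12 25'
```

```text
time_s: 7.7
position: [0.5496, -0.1838, 0.3063]
tool_rot: [[0.946, 0.324, 0.001], [0.324, -0.946, -0.001], [0.001, 0.001, -1.0]]
ft_force: [-0.2, 0.6, -3.7]
grip_width: 0.03
gripper_force: 80.9
time_s: 8.0
position: [0.5494, -0.1838, 0.3019]
tool_rot: [[0.946, 0.324, -0.0], [0.324, -0.946, 0.0], [-0.0, -0.0, -1.0]]
ft_force: [-0.5, -1.3, -4.3]
grip_width: 0.0301
gripper_force: 80.9
```

```bash
python3 -m creep '0 0 0 0 0 0.04 25;0 0 0 0 0 0.08 25;0 0 0 0 0 0.08 25;0 0 0 0 0 0.08 25'
```

```text
time_s: 8.4
position: [0.5495, -0.1838, 0.2997]
tool_rot: [[0.946, 0.324, -0.0], [0.324, -0.946, 0.0], [-0.0, -0.0, -1.0]]
ft_force: [-0.6, -0.0, -3.5]
grip_width: 0.0302
gripper_force: 81.0
```

```bash
python3 -m creep '0 0 0 0 0 0.03 25;0 0 0 0 0 0.06 25;0 0 0 0 0 0.06 25;0 0 0 0 0 0.06 25'
```

```text
time_s: 8.8
position: [0.5497, -0.1837, 0.2993]
tool_rot: [[0.946, 0.324, 0.002], [0.324, -0.946, -0.001], [0.002, 0.002, -1.0]]
ft_force: [-0.8, 2.8, 5.6]
grip_width: 0.0302
gripper_force: 81.9
```

```bash
python3 -m creep '0 0 0 0 0 0 36;0 0 0 0 0 0 42;0 0 0 0 0 0 60;0 0 0 0 0 0 60;0 0 0 0 0 0 60;0 0 0 0 0 -0.5 60;0 0 0 0 0 -1.5 60;0 0 0 0 0 -2.7 60;0 0 0 0 0 -3 60;0 0 0 0 0 -3 60;0 0 0 0 0 -3 60' 40
python3 go.py .599,-.2915,.39
python3 - <<'E'
from h import *
p=get_image("side");cv2.imwrite("pics/s2.png",p["image"])
E
```

```text
time_s: 9.9
position: [0.5493, -0.1838, 0.3867]
tool_rot: [[0.946, 0.324, -0.002], [0.324, -0.946, 0.001], [-0.001, -0.001, -1.0]]
ft_force: [-0.2, -0.2, -1.4]
grip_width: 0.0598
gripper_force: 0.0
t 9.9 pos [ 0.5493 -0.1838  0.3867] F [-0.2 -0.2 -1.4] q [-30.  26.  71.  -0.  83.  41.] w 0.05978599482676431 0.0 tilt [-0.002  0.001 -1.   ]
.599,-.2915,.39 [ 0.4   3.93 -0.12]
```

View pics/s2.png

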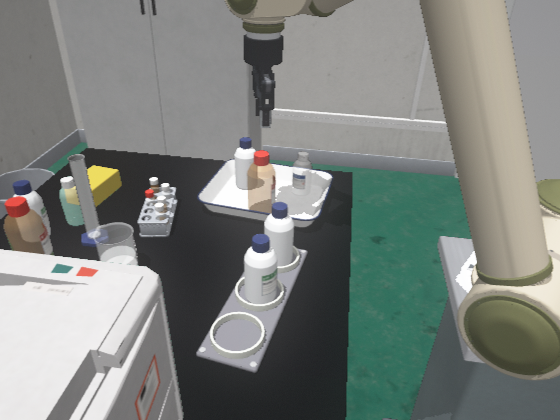

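The odd bottle stands upright in the tray at (262,180). Now the spare.

```bash
python3 -m creep '0 0 0 0.7 4.07 -0.1 60;0 0 0 0.7 4.07 -0.1 60;0 0 0 0.7 4.07 -0.1 60;0 0 0 0.7 4.07 -0.1 60;0 0 0 0.7 4.07 -0.1 60;0 0 0 0.7 4.07 -0.1 60' >/dev/null
python3 - <<'E'
from h import *
p=get_image("wrist");w=cloud(p);cv2.imwrite("pics/w2.png",p["image"])
im=cv2.cvtColor(p["image"],cv2.COLOR_BGR2HSV).astype(int);H,S,V=im[...,0],im[...,1],im[...,2]
blue=(H>105)&(H<130)&(S>90)
q=w[blue&(w[...,2]>.12)&(w[...,2]<.14)&(abs(w[...,0]-.609)<.05)&(abs(w[...,1]+.29)<.05)]
print(len(q),q.mean(0),(q.min(0)+q.max(0))/2,np.ptp(q,axis=0))
E
python3 go.py .609,-.2925,.279
```

```text
991 [ 0.61059032 -0.29306506  0.12731771] [ 0.60974148 -0.29300014  0.12518491] [0.02781265 0.02799425 0.01001582]
t 10.6 pos [ 0.6087 -0.2915  0.3908] F [ 0.2  0.2 -0.3] q [-36.  35.  53.   0.  92.  35.] w 0.05994595558323532 0.0 tilt [-0.001  0.    -1.   ]
.609,-.2925,.279 [-0.    0.04  3.73]
```

View pics/w2.png

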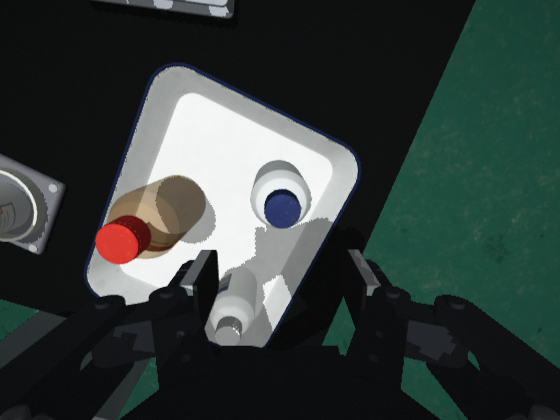

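Blue cap at (282,209), centred under the grasp. I'll go down and grip.

```bash
python3 -m creep '0 0 0 0.02 0.05 1 60;0 0 0 0.02 0.05 2 60;0 0 0 0.02 0.05 2.9 60;0 0 0 0.02 0.05 3.6 60;0 0 0 0.02 0.05 3.66 60;0 0 0 0.02 0.05 3.66 60;0 0 0 0.02 0.05 3.66 22;0 0 0 0.02 0.05 3.66 22;0 0 0 0.02 0.05 3.66 22;0 0 0 0.02 0.05 3.66 22;0 0 0 0.02 0.05 3.66 22;0 0 0 0.02 0.05 3.66 22' 50; python3 -m creep '0 0 0 0 0 -0.2 22;0 0 0 0 0 -0.5 22;0 0 0 0 0 -1 22;0 0 0 0 0 -1 22;0 0 0 0 0 -1 22'
```

```text
time_s: 11.8
position: [0.6101, -0.2936, 0.2829]
tool_rot: [[0.946, 0.324, 0.002], [0.324, -0.946, -0.001], [0.002, 0.002, -1.0]]
ft_force: [-0.8, 1.5, 6.9]
grip_width: 0.0268
gripper_force: 49.4
time_s: 12.3
position: [0.6099, -0.2938, 0.3112]
tool_rot: [[0.946, 0.324, 0.0], [0.324, -0.946, -0.0], [0.0, 0.0, -1.0]]
ft_force: [-0.2, -0.1, -2.0]
grip_width: 0.0269
gripper_force: 49.4
```

```bash
python3 -m creep '0 0 0 0 0 -1 22;0 0 0 0 0 -2 22;0 0 0 0 0 -3 22;0 0 0 0 0 -4 22;0 0 0 0 0 -4.8 22;0 0 0 0 0 -4.8 22;0 0 0 0 0 -4.8 22'
python3 - <<'E'
from h import *
import sys
for n in("top","side"):
    p=get_image(n);w=cloud(p);g=p["image"].min(2)
    m=(w[...,2]>.0185)&(w[...,2]<.03)&(np.hypot(w[...,0]-.514,w[...,1]-.210)<.06)
    q=w[m][:,:2]
    print(n,len(q),cv2.minEnclosingCircle(q.astype(np.float32)),cv2.fitEllipse(q.astype(np.float32)),q.mean(0),(q.min(0)+q.max(0))/2)
    for b in spotter.boxes_of("well",p)[:2]: print(b,world(p,*b["xy"]))
p=get_image("top");cv2.imwrite("pics/t2.png",cv2.resize(p["image"][150:260,120:300],None,fx=4,fy=4))
E
python3 go.py .514,.211,.455
```

```text
time_s: 13.0
position: [0.61, -0.2938, 0.4535]
tool_rot: [[0.946, 0.324, -0.002], [0.324, -0.946, 0.001], [-0.001, -0.002, -1.0]]
ft_force: [-1.0, -0.2, -2.8]
grip_width: 0.0271
gripper_force: 49.7
top 241 ((0.5150707364082336, 0.20907919108867645), 0.04349508136510849) ((0.5149425864219666, 0.20824721455574036), (0.081252820789814, 0.08184664696455002), 29.43079376220703) [0.51579988 0.21055964] [0.51514402 0.20844167]
{'xy': [155.1, 190.8], 'p': 0.57} [0.53964202 0.23598058 0.01718529]
side 545 ((0.5144925713539124, 0.20210514962673187), 0.05203865468502045) ((0.5151748657226562, 0.21094390749931335), (0.0814555212855339, 0.08215023577213287), 174.85882568359375) [0.51440114 0.21278731] [0.51547978 0.20218334]
{'xy': [235.7, 351.3], 'p': 0.56} [0.50928638 0.24839558 0.02295471]
t 13.25 pos [ 0.6101 -0.2939  0.4536] F [ 0.2 -0.1 -0.5] q [-36.  34.  45.   0. 101.  35.] w 0.02695829497779307 49.7 tilt [-0.002  0.001 -1.   ]
.514,.211,.455 [ 2.420e+00 -1.696e+01 -1.000e-02]
```

View pics/t2.png

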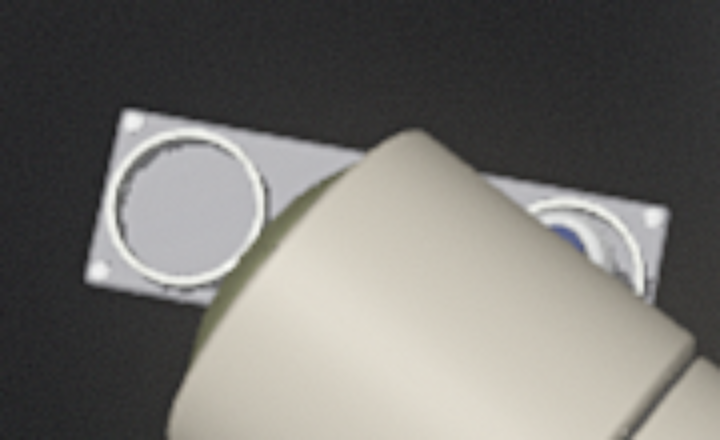

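The crop shows the well ring clear and empty, centred at about (186,208) in the crop. That agrees with the fit at (0.515, 0.2095).

```bash
python3 -m creep '0 0 0 0.1 -0.6 0 22;0 0 0 0.3 -1.8 0 22;0 0 0 0.45 -3.2 0 22;0 0 0 0.65 -4.6 0 22;0 0 0 0.85 -6 0 22;0 0 0 1.05 -7.4 0 22;0 0 0 1.3 -8.8 0 22;0 0 0 1.5 -10.2 0 22;0 0 0 1.7 -11.6 0 22;0 0 0 1.9 -13 0 22;0 0 0 2.1 -14.4 0 22;0 0 0 2.25 -15.5 0 22'>/dev/null
python3 -m creep '0 0 0 0.1 -0.8 0 22;0 0 0 0.19 -1.3 0 22;0 0 0 0.19 -1.4 0 22;0 0 0 0.19 -1.4 0 22;0 0 0 0.19 -1.4 0 22'>/dev/null
python3 go.py .515,.2095,.296
```

```text
t 14.95 pos [0.5154 0.2087 0.455 ] F [-0.6  0.3 -1.1] q [10. 21. 68. -0. 92. 81.] w 0.02697413475859329 49.8 tilt [-0. -0. -1.]
.515,.2095,.296 [-0.   -0.03  5.3 ]
```

```bash
python3 -m creep '0 0 0 0 -0.03 1 22;0 0 0 0 -0.03 2 22;0 0 0 0 -0.03 3 22;0 0 0 0 -0.03 3.8 22;0 0 0 0 -0.03 4.2 22;0 0 0 0 -0.03 4.5 22;0 0 0 0 -0.03 4.75 22;0 0 0 0 -0.03 5 22;0 0 0 0 -0.03 5.15 22;0 0 0 0 -0.03 5.25 22;0 0 0 0 -0.03 5.25 22;0 0 0 0 -0.03 5.25 22'
python3 -m creep '0 0 0 0 0 0.05 22;0 0 0 0 0 0.1 22;0 0 0 0 0 0.1 22;0 0 0 0 0 0.1 22'
```

```text
time_s: 16.15
position: [0.5148, 0.2105, 0.2979]
tool_rot: [[0.946, 0.324, 0.001], [0.324, -0.946, 0.0], [0.001, 0.0, -1.0]]
ft_force: [-0.7, 0.7, -1.5]
grip_width: 0.0269
gripper_force: 49.8
time_s: 16.55
position: [0.5147, 0.2105, 0.2946]
tool_rot: [[0.946, 0.324, 0.0], [0.324, -0.946, 0.0], [0.0, -0.0, -1.0]]
ft_force: [-0.7, 0.1, -1.7]
grip_width: 0.0271
gripper_force: 49.8
```

```bash
python3 -m creep '0 0 0 0 0 0.05 22;0 0 0 0 0 0.09 22;0 0 0 0 0 0.12 22;0 0 0 0 0 0.12 22;0 0 0 0 0 0.12 22'
```

```text
time_s: 17.05
position: [0.5147, 0.2105, 0.2911]
tool_rot: [[0.946, 0.324, 0.0], [0.324, -0.946, 0.0], [0.0, -0.0, -1.0]]
ft_force: [-0.2, 1.0, -0.6]
grip_width: 0.0269
gripper_force: 49.9
```

```bash
python3 -m creep '0 0 0 0 0 0.03 22;0 0 0 0 0 0.05 22;0 0 0 0 0 0.05 22;0 0 0 0 0 0.05 22'
```

```text
time_s: 17.45
position: [0.5149, 0.2106, 0.291]
tool_rot: [[0.946, 0.324, 0.003], [0.324, -0.946, 0.001], [0.003, 0.0, -1.0]]
ft_force: [-1.5, 0.7, 10.0]
grip_width: 0.027
gripper_force: 51.0
```

It has touched the well floor. I'll release, retreat and check.

```bash
python3 -m creep '0 0 0 0 0 0 32;0 0 0 0 0 0 40;0 0 0 0 0 0 60;0 0 0 0 0 0 60;0 0 0 0 0 0 60;0 0 0 0 0 -0.5 60;0 0 0 0 0 -1.5 60;0 0 0 0 0 -3 60;0 0 0 0 0 -4.5 60;0 0 0 0 0 -5 60;0 0 0 0 0 -5 60;0 0 0 0 0 -5 60'
python3 -m creep '0 0 0 -3 2 0 60;0 0 0 -3 2 0 60;0 0 0 -3 2 0 60;0 0 0 -3 2 0 60;0 0 0 -3 2 0 60' >/dev/null
python3 - <<'E'
from h import *
a=get_image("side");cv2.imwrite("pics/s3.png",a["image"])
p=get_image("top");cv2.imwrite("pics/t3.png",p["image"])
E
```

```text
time_s: 18.65
position: [0.5146, 0.2104, 0.4384]
tool_rot: [[0.946, 0.324, -0.002], [0.324, -0.946, -0.0], [-0.002, -0.0, -1.0]]
ft_force: [-0.6, -0.3, -0.4]
grip_width: 0.0602
gripper_force: 0.0
```

View pics/s3.png

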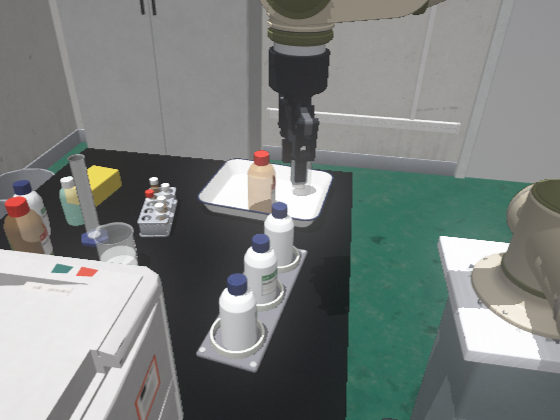

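View pics/t3.png

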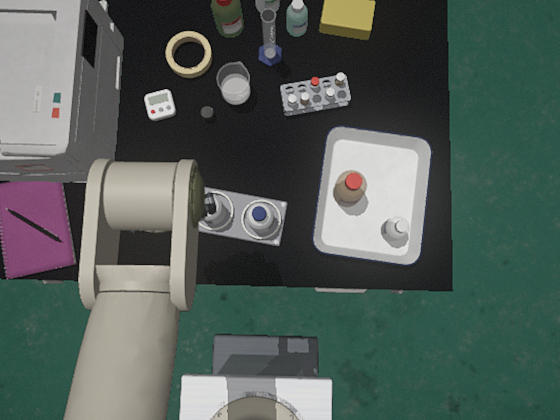

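The spare stands upright in the well (side view 238,315). The odd bottle stands in the tray (side 262,180; top 350,187), and the bystander hasn't moved (top 397,228). The gripper is clear of everything, so I'm handing in.

```bash
python3 -c "
from rig import job
print(job.close_job())"
```

```text
the job is handed in; nothing more can be done
None
```

The job is handed in: the wrong bottle stands upright in the tray and the matching bottle stands upright in the well it left, in the order asked and about 19 s into the 58 s limit; the hand-in call gave no verdict.

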